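# Saddle the third foil roll and hold the pack in the trigger press

### The job

Three rolls of stamping foil are to be banded as a pack: lay the loose full-size roll (the thick one on the table) lengthwise in the groove on top of the two rolls that lie side by side in the trigger press, and let go of it. Then pump the press's trigger towards its fixed handle, letting it spring back fully between squeezes, until the wooden foot has pushed all three rolls up against the end plate and its spring is pressed in by 3 to 13 mm: snug, but never harder, since more crushes the rolls. Finish while still holding the trigger squeezed in; move the foot and rod only by the trigger and leave everything else on the table where it is.

Things in the scene. Friction and masses are not known exactly. Their poses are not given: they have to be found in the camera images.
- press: Trigger press (caulk-gun type) fixed on the table: dark base 300 x 110 x 12 mm. Origin: centre of its underside; x runs along it from end plate (-x) to handle (+x), z up. End plate: inner face at x = -130 mm, top at z = 100. The two lower rolls lie on the base along x, axes at y = +-23, z = 34 mm, 2 to 8 mm short of the end plate, between rails (inner faces y = +-45, top z = 38 mm, 50 mm long).
- saddle (a point): Point in the press at (-95, 0, 72) mm: the centre of the third roll when it lies saddled on the two lower rolls and flush against the end plate. The lower rolls' centres are also at press x = -95 mm when flush.
- rod: Toothed steel rod of the press, along its x axis at z = 50 mm, carrying the wooden foot; origin on the rod's axis. It moves only towards the end plate (-x of the press), driven by the trigger: 5 mm per full squeeze (the first one up to 9 mm), nothing on the return stroke. A brake of about 10 N holds it where it is when the trigger is let go. It starts 6 to 24 mm forward.
- foot_face (a point): Point on the rod's axis on the front face of the wooden foot (towards the end plate), at z = 50 mm. The foot is a plate 8 mm thick, 98 mm wide, from z = 14 to 100 mm, on a sprung stem. At the start its face stands at press x = -20 to -38 mm; the ends of flush rolls are at x = -60 mm.
- foot (a joint): How far the foot is pressed in against its spring, m: 0 free, grows as it bears on the rolls, stop at 0.018. Spring about 0.6 N per mm.
- trigger (a joint): Angle of the trigger, rad: 0 released (a spring returns it there, about 8 N at the bar, in about 0.6 s), 0.29 squeezed fully in, at its stop. Driving the rod takes up to about 17 N at the bar.
- trigger_bar (a point): Middle of the trigger's round brass cross bar (12 mm diameter, 36 mm long across the press), which is squeezed. Released at press x = 75, z = 171 mm; fully squeezed at x = 95 mm, same height: it swings towards the handle (+x). Over their outsides bar and handle measure 54 mm released, 34 mm squeezed. Space in front of the bar is free above z = 115 mm.
- handle_back (a point): Point on the back (+x) face of the fixed upright wooden handle, at press (123, 0, 172) mm. The handle is 12 mm thick (x = 111 to 123 mm), 30 mm wide, top at z = 190 mm; the space behind it is free above z = 115 mm.
- roll_a: Foil roll, 44 mm diameter, 70 mm long, about 90 g, in the press on its +y side. Origin at its centre, x axis along the roll.
- roll_b: Same roll, in the press on its -y side. Origin at its centre, x axis along the roll.
- roll_c: Same roll (44 mm diameter, 70 mm long, about 90 g), lying loose on the table; this one is to be laid on top. Origin at its centre, x axis along the roll.
- thin_roll: Thin foil roll, 28 mm diameter, 70 mm long, lying on the table; a bystander. Origin at its centre.
- spool: Empty wooden spool, 44 mm diameter, 50 mm high, upright; a bystander. Origin under its centre.
- glue_jar: Jar, 60 mm diameter, 70 mm high; a bystander. Origin under its centre.
- fob: Leather key fob, 85 x 30 x 10 mm, with a steel pin; a bystander. Origin under its centre.
- fob_b: Second leather key fob, 85 x 30 x 10 mm; a bystander. Origin under its centre.
- burnisher: Turned wooden burnisher, 36 mm diameter, 100 mm high, upright; a bystander. Origin under its centre.
Not all that is in view belongs to the job. What is shaped like the roll_c but red or turquoise is not meant.

How it is judged:
On the way:
1. the third roll lies saddled on the two lower rolls, lengthwise, released, and the foot is not yet pressed in (y of roll_c in the frame of press between -0.008 and 0.008 m and z of roll_c in the frame of press between 0.066 and 0.078 m and angle between the x axis of roll_c and the x axis of press, either way round below 0.15 rad and contact force between roll_c and the arm below 0.05 N and contact force between roll_c and roll_a above 0.03 N and contact force between roll_c and roll_b above 0.03 N and y of roll_a in the frame of press between 0.016 and 0.029 m and z of roll_a in the frame of press between 0.028 and 0.04 m and y of roll_b in the frame of press between -0.029 and -0.016 m and z of roll_b in the frame of press between 0.028 and 0.04 m and x of roll_c in the frame of press between -0.1 and -0.07 m and value of joint foot below 0.0015 m), for 0.2 s.
At the end, for the whole second after the job is handed in: Third roll in the saddle on the lower rolls (8 mm sideways, 6 mm in height, 0.15 rad), untouched by the robot; all three within 3 mm of flush with the end plate; the foot bears on the pack, pressed in by 2 to 15 mm; trigger held squeezed by at least 0.17 of 0.29 rad; at rest (y of roll_c in the frame of press between -0.008 and 0.008 m and z of roll_c in the frame of press between 0.066 and 0.078 m and angle between the x axis of roll_c and the x axis of press, either way round below 0.15 rad and contact force between roll_c and the arm below 0.05 N and y of roll_a in the frame of press between 0.016 and 0.029 m and z of roll_a in the frame of press between 0.028 and 0.04 m and y of roll_b in the frame of press between -0.029 and -0.016 m and z of roll_b in the frame of press between 0.028 and 0.04 m and x of roll_a in the frame of press between -0.098 and -0.092 m and x of roll_b in the frame of press between -0.098 and -0.092 m and x of roll_c in the frame of press between -0.098 and -0.092 m and value of joint foot between 0.002 and 0.015 m and (contact force between rod and roll_a above 0.2 N or contact force between rod and roll_b above 0.2 N or contact force between rod and roll_c above 0.2 N) and value of joint trigger above 0.17 rad and linear speed of roll_c below 0.02 m/s); the arm keeps its last pose, push and grip.
It fails at once if the foot is pressed in by more than 16 mm: the rolls are crushed (value of joint foot above 0.016 m).
It fails at once if the robot pushes the rod or foot itself (contact force between the arm and rod above 2 N).
It fails at once if a bystander is moved by more than 30 mm (distance of any of thin_roll, spool, glue_jar, fob, fob_b, burnisher from where it was at the start of the episode above 0.03 m).
It also fails if it takes over 72 s, if anything falls off the work surface, if the arm or the gripper's body presses on something with over 40 N, if the wrist force passes 120 N, or if a joint passes its speed limit or range.

### The arm

A 6-joint arm with a two-finger parallel gripper is mounted at the origin on the work surface. World frame = base frame: x ahead of the robot, y to its left, z up, the work surface at z = 0. Lengths are in m, angles in rad, forces in N, time in s.
With the tool pointing down it reaches from about 0.35 to 0.975 m from the base axis. Payload 4.9 kg.
Tool frame: the origin (TCP) lies at the very end of the fingers, on their centre line; the grasp point (between the pads) lies 19 mm behind it; z points along the fingers, y is the line along which they close (so a half turn about z gives the same grasp; the last joint's range is limited). The gripper opens to 85 mm and grips with 20 to 120 N. Pads are 22 mm wide; open, the fingers measure 114 mm over their backs; the gripper's body (76 mm by 85 mm) begins 54 mm behind the grasp point. The pads swing forward as they close: fully open they stand 13 mm farther back than shut.
Start: joints at [-1.37, 0.053, 1.613, -0, 1.476, -0.119], TCP at [0.196, -0.593, 0.231] pointing down, gripper open.
Joint ranges: [-3.01, 3.01], [-1.01, 2.22], [0.06, 2.58], [-1.02, 4.17], [0.09, 2.62], [-3.14, 3.14]. Speed limits (rad/s): [2.57, 2.57, 3.14, 3.14, 3.14, 3.14].

### API

Orientations are given as a rotation vector (axis times angle).
In Python, from plant import arm, effector, inverse_kinematics, capture gives the robot as it stands. Calls block until the motion is done:
- arm.goto(position, orientation): joint-space move of the TCP to a pose.
- arm.move_linear(position, v=0.15, rot=None, until_force=None): straight line of the TCP; rot=None keeps the orientation; v is the mean speed in m/s. With until_force (N) it stops when the force on the tool has changed by that much, and returns True; else False.
- arm.goto_joints(angles): joint-space move.
- effector.set_gripper(opening): finger opening in m; the grip force is fixed at half the most; returns when the fingers have stopped.
- arm.hold(seconds).
- inverse_kinematics(position, orientation): joint angles nearest the present ones, or None.
- arm.get_obs(): the state.
- capture(name): name is "scene" or "top" or "wrist"; returns a dict with "image" (420x560x3 uint8, blue, green, red), "depth" (420x560 float32, m along the optical axis (not along the pixel's ray), 0 where there is no reading), "camera_matrix" (3x3 intrinsics, pixels), "distortion" ([k1, k2, p1, p2, k3] as OpenCV has them; the pictures are not rectified), "T" (4x4, takes a point from camera to world coordinates); the wrist camera has in their place "hand_eye" (4x4, takes a point from camera to tool coordinates, whose origin is the TCP and whose axes are the flange's). Camera axes: x right, y down, z forward; pixel columns grow to the right and rows downward; lengths in m; the calibration is good to about 2 mm. A picture is of the moment at which its call begins: read the wrist's pose just before it.
A pose or a line that the arm cannot do raises arm.Unreachable and nothing moves.
- arm.sign_off(): hands the job in; it is judged then, once.
The state is a dict: "time": time; "joint_positions": joint angles; "dq": joint speeds; "joint_torque": joint torques, N m; "ee_pos": TCP position; "ee_rot": TCP orientation; "ft_force": force on the tool from outside, world axes, zero at the start; "torque": the same for the moment, N m; "finger_gap": finger opening in m; "grasp_force": force on a finger pad.
Only numpy, scipy, OpenCV 4.12 (cv2) and the standard library are available. Lean on these libraries where they do the work, as an engineer would, in place of code of your own. Each camera call takes 0.05 s, during which the arm holds its last target. There are 200 camera calls.

## Working session

There is one attempt and no reset: what is moved stays moved. The work goes in short steps, each a Python script; the robot and the scene stay as the last script left them, time stands still between calls to the robot, and variables do not carry over. Pictures are saved under pics/ and viewed, at most 10 in all, crops included, and the job is handed in when it is done.

```bash
ls; mkdir -p pics; cat > h.py <<'E'
import numpy as np, cv2
from plant import arm, effector, inverse_kinematics, capture
from scipy.spatial.transform import Rotation as R
def world(c,px,T=None):
    """px Nx2 -> world points using depth; T camera->world"""
    T=c.get("T") if T is None else T
    px=np.atleast_2d(np.array(px,float))
    n=cv2.undistortPoints(px.reshape(-1,1,2),np.array(c["camera_matrix"]),np.array(c["distortion"])).reshape(-1,2)
    d=np.array([np.median(c["depth"][int(v)-1:int(v)+2,int(u)-1:int(u)+2]) for u,v in px])
    P=np.c_[n*d[:,None],d,np.ones(len(d))]
    return (P@np.array(T).T)[:,:3]
def cloud(c,T=None):
    T=c.get("T") if T is None else T
    h,w=c["depth"].shape
    u,v=np.meshgrid(np.arange(w),np.arange(h))
    n=cv2.undistortPoints(np.stack([u,v],-1).reshape(-1,1,2).astype(float),np.array(c["camera_matrix"]),np.array(c["distortion"])).reshape(-1,2)
    d=c["depth"].reshape(-1)
    P=np.c_[n*d[:,None],d,np.ones(len(d))]
    return ((P@np.array(T).T)[:,:3]).reshape(h,w,3)
E
python3 - <<'E'
from h import *
a=capture("top");b=capture("scene")
import pickle;pickle.dump((a,b),open("c0.pkl","wb"))
cv2.imwrite("pics/top.png",cv2.resize(a["image"],(800,600)));cv2.imwrite("pics/scene.png",cv2.resize(b["image"],(800,600)))
print(a["T"],b["T"],arm.get_obs()["time"])
E
```

```text
pics
[[-0.02883977 -0.99721857  0.06872695  0.49609335]
 [-0.99938784  0.03012809  0.01778307 -0.02324225]
 [-0.01980422 -0.06817201 -0.997477    1.12021368]
 [ 0.          0.          0.          1.        ]] [[-0.62454311  0.57147216 -0.53232084  1.21478248]
 [ 0.78092961  0.46545991 -0.41652853  0.51310822]
 [ 0.00973955 -0.67584513 -0.73697931  1.03565315]
 [ 0.          0.          0.          1.        ]] 0.1
```

View pics/top.png

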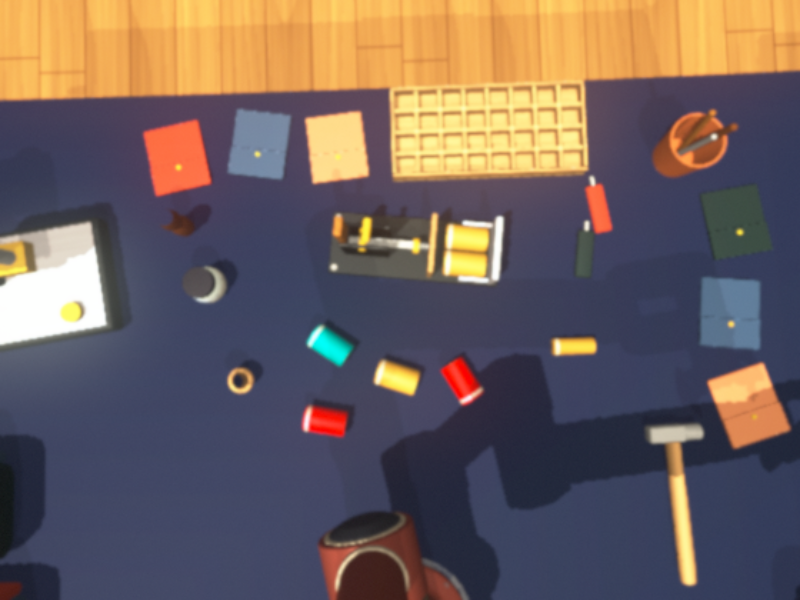

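View pics/scene.png

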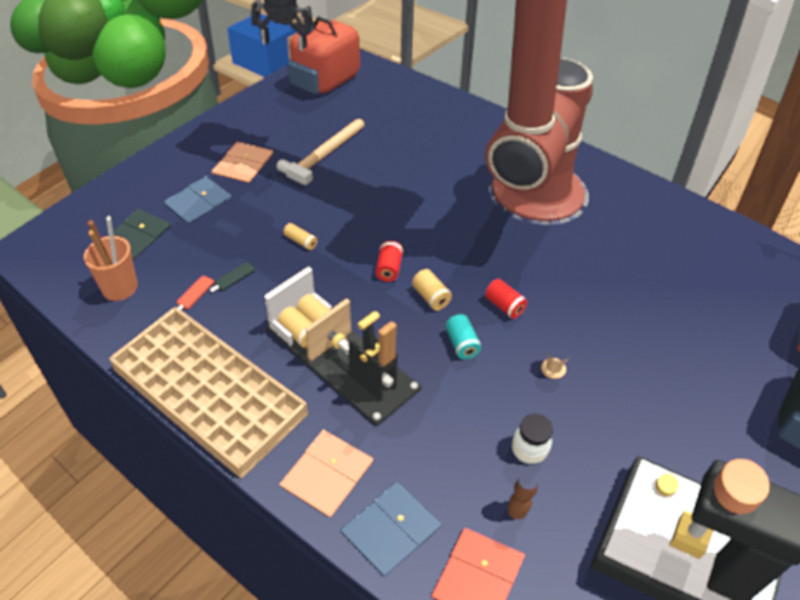

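```bash
python3 - <<'E'
from h import *
import pickle;a,b=pickle.load(open("c0.pkl","rb"))
s=0.7
W=cloud(a)
def show(n,px): print(n,np.round(world(a,np.array(px)*s),4).tolist())
show("handle top",[(338,222),(340,228)])
show("bar",[(366,232)])
show("endplate",[(500,222),(498,250),(496,276)])
show("foot top",[(434,218),(433,245),(431,274)])
show("rolls",[(467,237),(465,263)])
show("base corners",[(334,267),(480,222),(490,281),(332,277)])
show("rollc",[(397,377),(380,371),(414,383)])
show("table",[(500,330),(300,300)])
# foot / endplate / handle by height band
x,y,z=W[...,0],W[...,1],W[...,2]
reg=np.zeros(z.shape,bool);reg[int(205*s):int(290*s),int(325*s):int(515*s)]=1
pts=W[reg]
for lo,hi in[(.165,.21),(.085,.11),(.045,.075)]:
    q=pts[(pts[:,2]>lo)&(pts[:,2]<hi)]
    print(lo,len(q),q.mean(0).round(4),np.percentile(q,[2,98],axis=0).round(4).tolist())
# rollc: gold, height >0.03
r2=np.zeros(z.shape,bool);r2[int(350*s):int(405*s),int(365*s):int(430*s)]=1
q=W[r2&(z>.02)];q=q[q[:,2]<.06]
m,(rw,rh),ang=cv2.minAreaRect((q[:,:2]*1000).astype(np.float32))
print("rollc",m,rw,rh,ang,np.percentile(q[:,2],98))
_,_,v=np.linalg.svd(q[:,:2]-q[:,:2].mean(0),full_matrices=False);print(v[0],q.mean(0))
E
```

```text
handle top [[0.6685, 0.0787, 0.1898], [0.6598, 0.0761, 0.1875]]
bar [[0.6544, 0.038, 0.176]]
endplate [[0.6766, -0.1766, 0.0996], [0.6305, -0.1714, 0.1008], [0.5882, -0.1666, 0.1002]]
foot top [[0.6871, -0.0693, 0.098], [0.6424, -0.0661, 0.0985], [0.599, -0.0629, 0.0553]]
rolls [[0.6605, -0.1263, 0.055], [0.616, -0.1213, 0.0554]]
base corners [[0.6206, 0.1067, 0.0154], [0.6951, -0.1557, 0.0013], [0.5832, -0.1611, 0.0658], [0.6045, 0.1125, -0.0]]
rollc [[0.426, 0.0001, 0.044], [0.437, 0.0288, 0.0449], [0.4151, -0.0284, 0.0436]]
table [[0.5009, -0.1837, 0.0013], [0.5649, 0.1708, -0.0002]]
0.165 190 [0.6604 0.0602 0.1809] [[0.6421, 0.0337, 0.1667], [0.6765, 0.0868, 0.1921]]
0.085 522 [ 0.6442 -0.0736  0.0999] [[0.5886, -0.1762, 0.0872], [0.6885, 0.0759, 0.1097]]
0.045 1307 [ 0.6435 -0.0864  0.0546] [[0.5993, -0.1653, 0.0457], [0.6796, 0.0698, 0.0694]]
rollc (425.8701171875, 2.547657012939453) 70.5015640258789 43.95536422729492 70.95532989501953 0.047002952624826136
[-0.32537896 -0.9455837 ] [0.42711839 0.00254011 0.03919134]
```

```bash
cat >> h.py <<'E'
def down(t):
    """rotvec, tool down, finger-closing line at world angle t (rad)"""
    y=np.array([np.cos(t),np.sin(t),0]);z=np.array([0,0,-1.]);x=np.cross(y,z)
    return R.from_matrix(np.c_[x,y,z]).as_rotvec()
def best(p,ts):
    """choose the half turn with the last joint nearest to present"""
    q0=np.array(arm.get_obs()["joint_positions"]);o=[]
    for t in ts:
        q=inverse_kinematics(p,down(t))
        if q is not None:o.append((np.abs(np.array(q)-q0).max(),t,q))
    return min(o,key=lambda k:k[0])
def wrist():
    o=arm.get_obs();c=capture("wrist")
    T=np.eye(4);T[:3,:3]=R.from_rotvec(o["ee_rot"]).as_matrix();T[:3,3]=o["ee_pos"]
    return c,T@np.array(c["hand_eye"])
E
python3 - <<'E'
from h import *
o=arm.get_obs();print(R.from_rotvec(o["ee_rot"]).as_matrix().round(3).tolist(),o["time"])
pa=np.arctan2(.993,.12)
p=[.60,-.03,.44]
b=best(p,[pa+np.pi/2,pa-np.pi/2]);print(b)
arm.goto(p,down(b[1]))
c,T=wrist()
import pickle;pickle.dump((c,T),open("c1.pkl","wb"))
cv2.imwrite("pics/w1.png",cv2.resize(c["image"],(800,600)))
print(arm.get_obs()["time"],np.array(c["hand_eye"]).round(3).tolist())
E
```

```text
[[0.949, 0.314, -0.0], [0.314, -0.949, 0.002], [0.0, -0.002, -1.0]] 0.1
(np.float64(1.1961809696009513), np.float64(-0.12026275548560461), array([-1.73786980e-01, -4.38982537e-02,  1.36901506e+00, -4.44089210e-16,
        1.81647584e+00, -5.35242249e-02]))
2.7083 [[-0.001, -0.952, -0.305, 0.078], [1.0, -0.001, 0.0, -0.0], [-0.001, -0.305, 0.952, -0.143], [0.0, 0.0, 0.0, 1.0]]
```

View pics/w1.png

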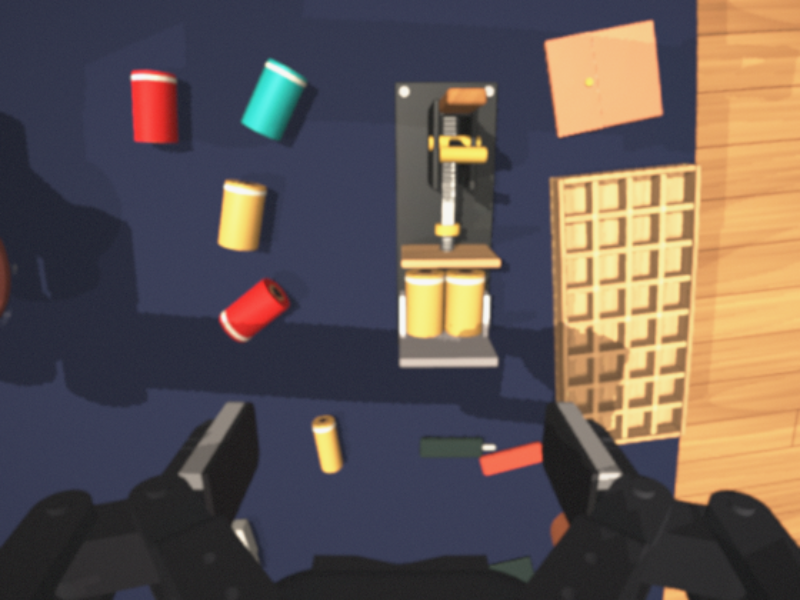

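```bash
python3 - <<'E'
from h import *
import pickle;c,T=pickle.load(open("c1.pkl","rb"));s=.7
def show(n,px): 
    w=world(c,np.array(px)*s,T);print(n,w.round(4).tolist());return w
show("screws",[(404,91),(489,91)])
show("base corners (inset)",[(399,87),(493,87)])
show("end top",[(404,361),(450,361),(494,361)])
show("endface",[(404,345),(450,345),(494,345)])
show("foot front edge top",[(404,264),(450,264),(495,265)])
show("foot top back",[(406,249),(450,249),(490,249)])
show("handle top",[(450,91),(483,91),(465,96),(465,101)])
show("bar",[(445,154),(463,154),(482,154)])
show("roll tops",[(424,280),(424,328),(464,280),(464,328),(424,303),(464,303)])
show("rollc",[(242,190),(242,216),(240,240)])
W=cloud(c,T);x,y,z=[W[...,i] for i in range(3)]
# end plate top slab z .095-.105 region, rolls
m=(y<-.1)&(y>-.22)&(x>.55)&(x<.72)
e=W[m&(z>.094)&(z<.106)];print("endtop",len(e),cv2.minAreaRect((e[:,:2]*1000).astype(np.float32)))
f=W[(y>-.1)&(y<-.02)&(x>.57)&(x<.72)&(z>.094)&(z<.106)];print("foottop",len(f),cv2.minAreaRect((f[:,:2]*1000).astype(np.float32)))
b=W[(y>-.2)&(y<.14)&(x>.56)&(x<.74)&(z>.008)&(z<.2)];print("base",len(b),cv2.minAreaRect((b[:,:2]*1000).astype(np.float32)))
b=W[(y>-.2)&(y<.14)&(x>.56)&(x<.74)&(z>.185)&(z<.2)];print("handle",len(b),cv2.minAreaRect((b[:,:2]*1000).astype(np.float32)))
b=W[(y>-.2)&(y<.14)&(x>.56)&(x<.74)&(z>.165)&(z<.18)];print("bar",len(b),cv2.minAreaRect((b[:,:2]*1000).astype(np.float32)))
b=W[(y>-.04)&(y<.04)&(x>.37)&(x<.48)&(z>.015)];print("rollc",len(b),cv2.minAreaRect((b[:,:2]*1000).astype(np.float32)))
E
```

```text
screws [[0.6213, 0.1086, 0.0151], [0.711, 0.0981, 0.0158]]
base corners (inset) [[0.6165, 0.1134, 0.0137], [0.716, 0.1019, 0.0136]]
end top [[0.5879, -0.1625, 0.1001], [0.636, -0.1685, 0.1001], [0.6822, -0.1745, 0.0996]]
endface [[0.5886, -0.1598, 0.0617], [0.6398, -0.1655, 0.0632], [0.6986, -0.1983, -0.0004]]
foot front edge top [[0.6003, -0.0593, 0.1002], [0.6454, -0.0648, 0.1003], [0.6897, -0.0712, 0.1001]]
foot top back [[0.6035, -0.0549, 0.046], [0.6503, -0.0588, 0.0555], [0.6946, -0.066, 0.0455]]
handle top [[0.6511, 0.0854, 0.1896], [0.6754, 0.0827, 0.1894], [0.6617, 0.0806, 0.1899], [0.6613, 0.0771, 0.1906]]
bar [[0.644, 0.0409, 0.1775], [0.658, 0.0392, 0.1773], [0.6728, 0.0375, 0.1772]]
roll tops [[0.619, -0.0893, 0.0559], [0.6131, -0.1445, 0.0557], [0.6624, -0.0949, 0.0549], [0.6577, -0.1499, 0.0561], [0.6162, -0.1157, 0.0547], [0.6602, -0.1209, 0.0554]]
rollc [[0.4377, 0.0297, 0.0438], [0.4317, 0.0026, 0.0429], [0.4236, -0.023, 0.0418]]
endtop 477 ((634.0248413085938, -168.42440795898438), (10.624418258666992, 104.44673156738281), 84.23027038574219)
foottop 420 ((645.8614501953125, -63.156009674072266), (8.136109352111816, 96.40025329589844), 83.2391357421875)
base 13494 ((649.8626708984375, -34.4832763671875), (298.59014892578125, 111.18700408935547), 83.42145538330078)
handle 313 ((663.0809936523438, 80.36332702636719), (11.313645362854004, 29.122873306274414), 83.15937805175781)
bar 389 ((660.4733276367188, 58.763214111328125), (50.84561538696289, 36.3451042175293), 83.23295593261719)
rollc 1293 ((425.68133544921875, 3.2618179321289062), (72.39105224609375, 42.63129425048828), 71.32225799560547)
```

```bash
cat >> h.py <<'E'
O=np.array([.6499,-.0348]);PA=np.deg2rad(83.3);U=np.array([np.cos(PA),np.sin(PA)]);V=np.array([-U[1],U[0]])
def pw(x,y,z): return np.r_[O+(x*U+y*V)/1000,z/1000]
E
python3 - <<'E'
from h import *
ra=np.deg2rad(71.2);p=np.array([.4257,.0028,.10])
t=best(p,[ra+np.pi/2,ra-np.pi/2])[1]
arm.goto(p,down(t));effector.set_gripper(.068)
p[2]=.010;print(arm.move_linear(p,v=.12,until_force=8))
g=effector.set_gripper(.02);o=arm.get_obs();print(o["time"],o["finger_gap"],o["grasp_force"],o["ee_pos"],o["ft_force"])
p[2]=.21;arm.move_linear(p,v=.2);o=arm.get_obs();print(o["time"],o["finger_gap"],o["grasp_force"],o["ft_force"])
P=pw(-86,0,210);t=best(P,[PA+np.pi/2,PA-np.pi/2])[1]
arm.goto(P,down(t));o=arm.get_obs();print(o["time"],o["ee_pos"],P)
c=capture("scene");cv2.imwrite("pics/s2.png",c["image"][130:330,130:370].repeat(3,0).repeat(3,1))
E
```

```text
False
5.7 0.0422875097337316 60.75441598892212 [0.4269188  0.00258259 0.01130074] [-0.203692    0.21414631  5.34664196]
6.85 0.04223331115381574 60.83625555038452 [ 0.08245638  0.31984676 -1.56839283]
7.825 [ 0.63907519 -0.11959335  0.20928439] [ 0.63986632 -0.12021268  0.21      ]
```

View pics/s2.png

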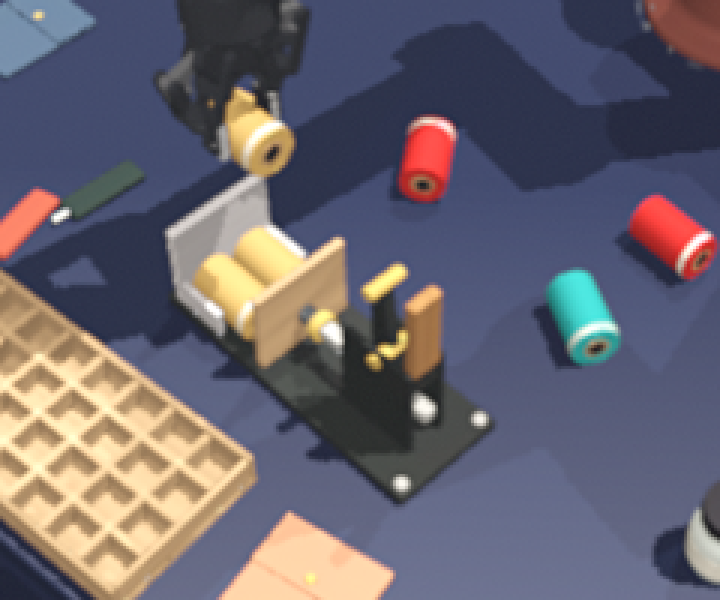

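```bash
python3 - <<'E'
from h import *
arm.move_linear(pw(-86,0,85),v=.15)
print(arm.move_linear(pw(-86,0,59),v=.04,until_force=3));o=arm.get_obs();print(o["ee_pos"],o["ft_force"])
effector.set_gripper(.060);arm.hold(.2)
arm.move_linear(pw(-86,0,210),v=.2)
print(arm.get_obs()["time"])
P=pw(40,-40,330)   # look from close by, also on the way to the trigger
t=best(P,[PA,PA+np.pi])[1];print(t)
arm.goto(P,down(t));c,T=wrist()
import pickle;pickle.dump((c,T),open("c2.pkl","wb"))
s=capture("scene");cv2.imwrite("pics/s3.png",np.hstack([cv2.resize(c["image"],(400,300)),cv2.resize(s["image"][170:290,160:320],(400,300))]))
print(arm.get_obs()["time"])
E
```

```text
True
[ 0.63997367 -0.12015929  0.06115385] [ 0.90824051 -0.05660291  2.97033372]
10.85
1.4538592669112764
12.2
```

View pics/s3.png

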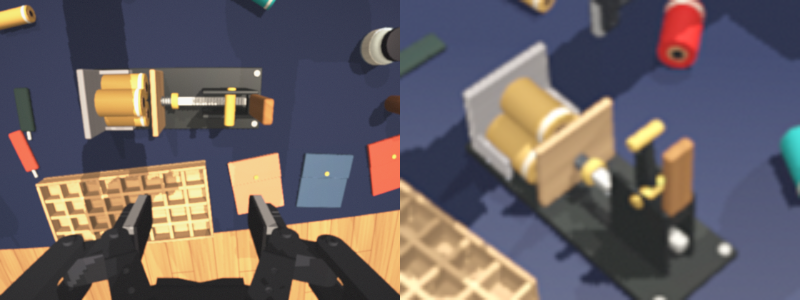

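```bash
cat >> h.py <<'E'
def topress(W): 
    d=W[...,:2]-O;return np.stack([d@U*1000,d@V*1000,W[...,2]*1000],-1)
def med(c,T=None,verbose=1):
    Q=topress(cloud(c,T)).reshape(-1,3);r={}
    def box(n,x0,x1,y0,y1,z0,z1):
        q=Q[(Q[:,0]>x0)&(Q[:,0]<x1)&(abs(Q[:,1]-(y0+y1)/2)<(y1-y0)/2)&(Q[:,2]>z0)&(Q[:,2]<z1)]
        if len(q)>5: print(n,len(q),"mean",q.mean(0).round(1),"x p3/97",np.percentile(q[:,0],[3,97]).round(1),"y",np.percentile(q[:,1],[3,97]).round(1))
    box("endtop",-150,-115,-60,60,95,106)
    box("foottop",-90,10,-60,60,96,106)
    box("rollc top",-130,-40,-6,6,88,97)
    box("handle",95,135,-30,30,184,196)
    box("bar",50,105,-30,30,168,182)
    box("collar",-40,60,-12,12,50,80)
E
python3 - <<'E'
from h import *
import pickle
c,T=pickle.load(open("c1.pkl","rb"));med(c,T)
c,T=pickle.load(open("c2.pkl","rb"));med(c,T)
print("top");med(capture("top"));print("scene");med(capture("scene"))
E
```

```text
endtop 462 mean [-1.339e+02  1.000e-01  9.930e+01] x p3/97 [-138.6 -129.9] y [-48.5  49.3]
foottop 411 mean [-28.6   1.   99.6] x p3/97 [-32.5 -25.1] y [-44.5  46.1]
handle 313 mean [115.9   0.6 189.8] x p3/97 [110.4 121.3] y [-12.7  14.2]
bar 360 mean [ 74.3   0.7 175.6] x p3/97 [68.8 79.7] y [-16.4  17.7]
collar 589 mean [12.2  0.8 58.4] x p3/97 [-25.  57.] y [-8.5  9.6]
endtop 1007 mean [-134.4    1.5   99.5] x p3/97 [-139.7 -130.3] y [-48.4  48.6]
foottop 721 mean [-28.9   3.1  99.7] x p3/97 [-32.9 -25.2] y [-44.5  46.4]
rollc top 732 mean [-85.1   0.   93. ] x p3/97 [-118.8  -52.4] y [-5.8  5.7]
handle 541 mean [115.2   1.1 189.5] x p3/97 [110.5 121. ] y [-12.8  14.7]
bar 595 mean [ 73.6   1.1 175.8] x p3/97 [68.4 79.4] y [-15.9  17.4]
collar 913 mean [11.9  0.3 58.4] x p3/97 [-25.2  56.7] y [-9.2  9.2]
top
endtop 194 mean [-134.7    0.3   99.7] x p3/97 [-139.5 -130.1] y [-48.3  48. ]
foottop 39 mean [-34.7   1.6  99.7] x p3/97 [-61.  -30.8] y [-44.2  44.4]
rollc top 153 mean [-86.    0.1  93.1] x p3/97 [-118.7  -53. ] y [-5.6  5.7]
handle 19 mean [116.5 -11.  189.1] x p3/97 [111.5 121. ] y [-15.1  -8. ]
bar 18 mean [ 74.4 -14.8 175.4] x p3/97 [69.  79.5] y [-18.3 -11.8]
scene
endtop 131 mean [-132.8   -3.6   98.5] x p3/97 [-138.6 -127.4] y [-50.2  48.2]
foottop 104 mean [-26.7  -1.9  98.6] x p3/97 [-31.1 -22.2] y [-46.9  43.8]
rollc top 109 mean [-85.    0.2  91.7] x p3/97 [-127.3  -49.7] y [-5.3  5.8]
handle 61 mean [119.4  -0.7 188.1] x p3/97 [112.8 124.7] y [-13.8  12.8]
bar 80 mean [ 77.9  -1.1 173.7] x p3/97 [70.8 82.8] y [-17.5  17.6]
collar 151 mean [-7.7 -1.3 59.7] x p3/97 [-25.3  21.9] y [-11.4   9.8]
```

```bash
python3 - <<'E'
from h import *
rot=arm.get_obs()["ee_rot"]
effector.set_gripper(.085)
arm.move_linear(pw(105.5,0.5,240),v=.25)
print(arm.move_linear(pw(105.5,0.5,150),v=.12,until_force=6))
print(arm.get_obs()["time"])
effector.set_gripper(.034);o=arm.get_obs();print(o["time"],o["finger_gap"],o["grasp_force"],o["ft_force"],topress(np.array(o["ee_pos"])))
print("top");med(capture("top"));print("scene");S=capture("scene");med(S)
cv2.imwrite("pics/s4.png",np.vstack([cv2.resize(S["image"][170:290,160:320],(640,480),interpolation=2)]))
E
```

```text
False
14.2
14.7583 0.03367796633418253 13.014615448191762 [-3.33425494  0.0772288  14.05659329] [105.80019165  -2.06849313 156.40169356]
top
endtop 199 mean [-1.345e+02 -1.000e-01  9.980e+01] x p3/97 [-139.6 -129.9] y [-48.6  48. ]
foottop 149 mean [-33.3  -1.5  99.5] x p3/97 [-61.  -27.9] y [-46.4  44. ]
rollc top 151 mean [-85.9   0.1  93.2] x p3/97 [-118.9  -53. ] y [-5.3  5.3]
bar 14 mean [ 94.5  14.5 174.8] x p3/97 [91.8 98.7] y [10.1 17.6]
collar 204 mean [14.  -0.1 57.6] x p3/97 [-25.4  57.3] y [-8.   8.6]
scene
endtop 132 mean [-132.7   -1.9   98.5] x p3/97 [-139.1 -127.3] y [-51.1  46. ]
foottop 103 mean [-30.5   0.9  98.4] x p3/97 [-50.1 -24.7] y [-45.8  41.4]
rollc top 109 mean [-85.   -0.5  92.1] x p3/97 [-129.1  -49.3] y [-5.8  5.7]
handle 28 mean [122.  -10.  188.1] x p3/97 [113.5 133.7] y [-13.6  -2.8]
bar 91 mean [ 93.9  -5.  174.7] x p3/97 [ 83.4 101.6] y [-17.5   8. ]
collar 154 mean [-8.7 -1.1 59. ] x p3/97 [-27.6  22.5] y [-10.1  10.2]
```

View pics/s4.png

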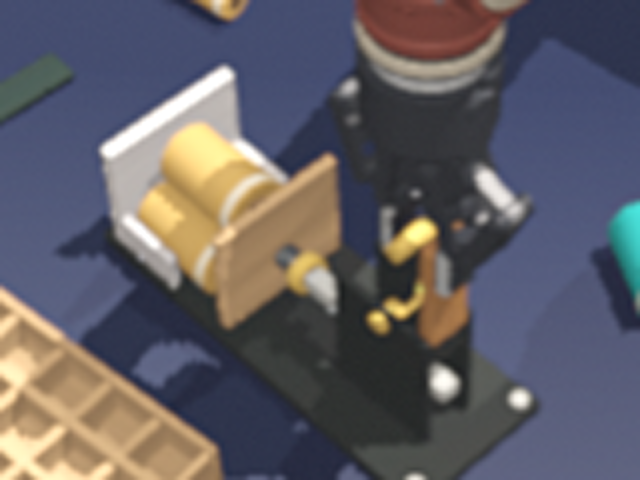

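```bash
cat >> h.py <<'E'
def foot():
    """front face x of foot in press frame, from top and scene camera (thickness 8)"""
    r=[]
    for n in("top","scene"):
        Q=topress(cloud(capture(n))).reshape(-1,3)
        q=Q[(Q[:,0]>-85)&(Q[:,0]<0)&(abs(Q[:,1])>26)&(abs(Q[:,1])<46)&(Q[:,2]>90)&(Q[:,2]<106)]
        r+=[len(q),round(np.median(q[:,0])-4-(2.2 if n=="scene" else 0),1)]
    return r
def squeeze(g=.034):
    effector.set_gripper(.079);arm.hold(.45)
    effector.set_gripper(g)
    o=arm.get_obs();print("t",round(o["time"],2),"gap",round(o["finger_gap"],4),"F",round(o["grasp_force"],1),np.round(o["ft_force"],1),topress(np.array(o["ee_pos"])).round(1))
E
python3 - <<'E'
from h import *
import pickle
c,T=pickle.load(open("c1.pkl","rb"))
print(foot())
for i in range(2): squeeze();print(foot())
E
```

```text
[60, np.float64(-35.4), 67, np.float64(-33.7)]
t 16.43 gap 0.0347 F 14.3 [-4.2 -0.  14.4] [105.8  -1.2 155.2]
[59, np.float64(-40.1), 69, np.float64(-38.7)]
t 17.99 gap 0.0345 F 14.3 [-3.8  0.3 13.4] [105.8  -1.2 155.2]
[59, np.float64(-45.4), 63, np.float64(-44.0)]
```

```bash
python3 - <<'E'
from h import *
for i in range(3): squeeze();print(foot())
med(capture("top"))
S=capture("scene");cv2.imwrite("pics/s5.png",cv2.resize(S["image"][170:290,160:320],(640,480),interpolation=2))
E
```

```text
t 19.56 gap 0.0346 F 14.5 [-5.6  0.5 14.6] [105.8  -1.2 155.3]
[60, np.float64(-50.4), 63, np.float64(-49.0)]
t 21.12 gap 0.0344 F 14.8 [-5.2 -0.  14.4] [105.8  -1.2 155.2]
[59, np.float64(-52.9), 62, np.float64(-51.7)]
t 22.68 gap 0.0345 F 14.7 [-5.2  0.7 14.9] [105.8  -1.2 155.2]
[62, np.float64(-57.4), 65, np.float64(-55.7)]
endtop 199 mean [-134.4    0.2   99.8] x p3/97 [-139.7 -129.8] y [-49.  48.]
foottop 151 mean [-54.7  -1.   99.7] x p3/97 [-77.3 -49.7] y [-46.2  45.6]
rollc top 150 mean [-92.4   0.   92.9] x p3/97 [-124.8  -59.7] y [-5.5  5.3]
bar 17 mean [ 93.   14.6 175.2] x p3/97 [89.8 97.6] y [10.  17.6]
collar 228 mean [ 6.9 -0.  57.6] x p3/97 [-35.7  57. ] y [-7.   8.9]
```

View pics/s5.png

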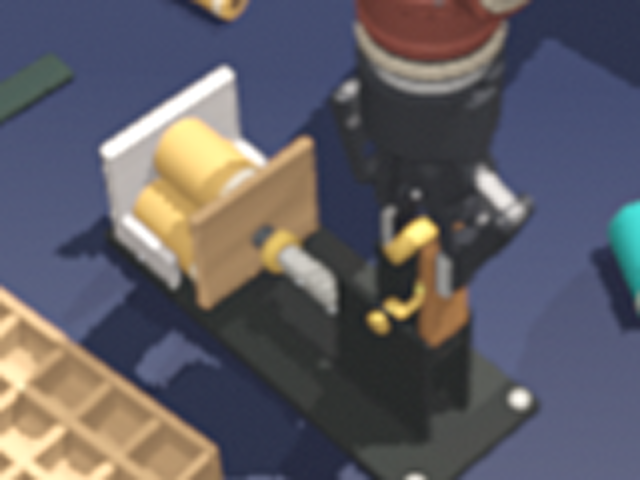

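```bash
python3 - <<'E'
from h import *
squeeze();arm.hold(.2);print(foot());med(capture("top"))
E
```

```text
t 24.34 gap 0.0342 F 15.1 [-5.2  0.1 14.4] [105.8  -1.2 155.3]
[60, np.float64(-59.8), 66, np.float64(-58.0)]
endtop 199 mean [-1.344e+02  1.000e-01  9.970e+01] x p3/97 [-139.8 -129.9] y [-48.5  48.1]
foottop 146 mean [-56.9  -0.3  99.7] x p3/97 [-68.9 -52.2] y [-46.2  44.5]
rollc top 153 mean [-94.7   0.1  93.1] x p3/97 [-127.9  -62.1] y [-5.8  5.6]
bar 17 mean [ 93.1  14.5 174.7] x p3/97 [89.8 97.5] y [ 9.9 17.5]
collar 228 mean [ 6.4 -0.1 57.6] x p3/97 [-37.5  55.7] y [-7.5  8.7]
```

```bash
python3 - <<'E'
from h import *
print(arm.sign_off())
E
```

```text
the job is handed in; nothing more can be done
None
```

I handed the job in with the third roll saddled, all three rolls pushed up against the end plate, the foot's spring pressed in by about 5.6 mm (estimated from camera images and rod travel), and the trigger held squeezed; no verdict came back.

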